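Fit the tongued cover on the battery bay of a bench power unit

ROBOT

A 6-joint arm with a two-finger parallel gripper is mounted at the origin on a cart in front of the work surface, level with it; the furniture and walls round the work are solid. World frame = base frame: x ahead of the robot, y to its left, z up, the work surface at z = 0. Lengths are in m, angles in degrees, forces in N, time in s.
With the tool pointing down it reaches from about 0.375 to 0.9 m from the base axis. Payload 3.1 kg.
Tool frame: the origin (TCP) lies on the front face of the gripper's body, between the roots of the fingers; the fingertips stand 70 mm ahead of it and the grasp point (between the pads) lies 51 mm ahead of it (bot.tip_extent is the distance from the TCP to the fingertips, in m); z points along the fingers, x is the direction in which the jaws open and shut, and the axes are right-handed (so a half turn about z gives the same grasp; the last joint's range is limited). The gripper opens to 87 mm and grips with 3 to 60 N. Pads are 19 mm wide; open, the fingers measure 117 mm over their backs; the gripper's body (75 mm by 190 mm) begins 51 mm behind the grasp point.
Start: joints at [59.903, 30.224, 82.088, -0, 67.689, -10.227], TCP at [0.212, 0.588, 0.292] pointing down, gripper open.
Joint ranges: [-176.69, 176.69], [-43.24, 126.21], [12.49, 139.97], [-82, 262], [0, 151.66], [-163.58, 163.58]. Speed limits (degrees/s): [159.86, 159.86, 180, 180, 180, 180].

INTERFACE

Orientations are given as a 3x3 rotation matrix whose columns are the frame's x, y, z axes.
In Python, from rig import bot, viewer, ticket gives the robot as it stands. The module is installed in compiled form; this text tells all that it offers.
- The arm moves only by the tool arm_command, never from a script. Its argument "targets" is a list of rows, each an object with "rot": the turn, a rotation vector about the tool's x, y, z in degrees, a list of three; "offset": the shift along the tool's x, y, z in cm, a list of three; "gripper": the closure, from 0 (fully open) to 1 (shut). A call has 1 to 8 rows; each row is the pose to reach, as a shift and turn from the pose commanded when the call began, along the tool's axes at that moment; what a row does not reach only later rows make up. A row lasts 1/10 s, in which the tool goes at most 50 mm and 8.59 degrees, less where a joint would pass 70% of its speed; a pose out of reach is approached as far as the arm can. A call with a gripper value outside its range is refused whole. The fingers move at their own pace and stop on an object; the grip force is fixed at half the most. Time passes only in rows, so rows that repeat a pose let the fingers close. It gives the time, the measured TCP pose, the force and the opening at its end, in the units of the state.
- bot.read_state(): the state, without advancing time (a new reading comes with each control period).
- viewer.capture(name): name is "scene" or "top"; returns a dict with "frame" (420x560x3 uint8, red, green, blue), "fx", "fy", "cx", "cy" (pixels), "view" (4x4, takes a point from world to camera coordinates). Camera axes: x right, y down, z forward; pixel columns grow to the right and rows downward; lengths in m; the calibration is good to about 2 mm. A picture is of the moment at which its call begins. There is no depth.
- ticket.hand_in(): hands the job in, once; it reports no verdict.
The state is a dict: "time_s": time; "joint_positions": joint angles; "qvel": joint speeds; "tau": joint torques, N m; "position": TCP position; "tcp_rot": TCP orientation; "force": force on the tool from outside, world axes, zero at the start; "moment": the same for the moment, N m; "opening": opening from 0.0 (shut) to 1.0 (fully open).
Only numpy, scipy, OpenCV 4.12 (cv2) and the standard library are available. Lean on these libraries where they do the work, as an engineer would, in place of code of your own. Each camera call takes 0.05 s, during which the arm holds its last target. There are 200 camera calls.

TASK

Close the battery bay of the low grey power unit with its loose metal cover. Hold the cover at a slant and put its long tongue under the lip of the unit's groove, lower it flat into the bay clear of the end lip, and slide it along so that its end tongue goes under the end lip; leave it flat, pushed fully home against both lips. Leave everything else on the desk where it is.

Things in the scene. Friction and masses are not known exactly. Their poses are not given: they have to be found in the camera images.
- cover: The loose cover: plain metal board 90 (x) x 120 (y) x 14 mm, 0.2 to 0.42 kg, at first flat on the desk, yaw within 0.4. Origin: centre of the underside; z up. Two tongues, 5 mm thick, level with the underside, stick out 10 mm: the long tongue from the -x edge (all 120 mm), the end tongue from the +y edge (all 90 mm).
- grip (a point): Middle of the black grip rib on the cover, at (0, 0, 31) mm in the cover's frame. The rib is 12 mm thick (x), 64 mm long (y) and reaches from 14 to 48 mm above the underside, with a 2 mm high flange round its foot. Take it across the 12 mm; held so, it keeps the cover's slant.
- tongue_tip (a point): Middle of the outer edge of the cover's long tongue: at (-55, 0, 2.5) mm in the cover's frame.
- power_unit: The power unit, fixed: a grey open housing, x -65 to 64, y -94 to 83, 44 mm high; origin on the desk under its bay, z up, yaw within 0.3. The bay, with white battery cells below 26 mm, is open from x = -40 (groove lip) to 54 (far wall, 44 mm high) and from y = -84 (wall with a notch) to 60 (end lip). Ledges 30 mm above the desk carry the cover.
- groove_lip (a point): Middle of the top edge of the groove lip, at (-40, -12, 44) mm in the unit's frame; the lip runs along y. Its underside is 38.5 mm above the desk; below it the groove, floor at 30 mm, runs in to x = -53. The bay is 4 mm longer than the board without tongue, so the cover does not go in flat: slant it 15 to 25 degrees, +x edge raised, put the long tongue under this lip, then lower.
- end_lip (a point): Middle of the top edge of the end lip, at (5, 60, 44) mm in the unit's frame; the lip runs along x. Its underside is 38.5 mm above the desk, the space below runs in to y = 73. The cover must be lowered 10 to 24 mm towards -y of its final place, so that the end tongue clears this lip, then slid towards +y.
- home (a point): Where the cover's origin is when it is fully home, at (5, 0, 30) mm in the unit's frame, the axes of both parallel: the board's -x side (above the tongue) then meets the groove lip, its +y side meets the end lip, its top is level with the lips, and a 24 mm gap for the leads is left at the -y end.
- marker: Bystander: a white marker pen with a blue cap, 125 mm long, 19 mm thick, lying on the desk between the two places of cover and unit, along x. Leave it where it is.
- brown_bottle: Bystander: brown reagent bottle, 58 mm wide, 109 mm high, standing on the desk behind the marker. Leave it where it is.

How it is judged:
By the outcome, as a careful person would: the job done as asked, in the order asked, and still so for the second after the job is handed in, with the robot touching nothing.
It also fails if it takes over 48 s, if anything falls off the work surface, if the arm or the gripper's body presses on something with over 40 N, if the wrist force passes 120 N, or if a joint passes its speed limit or range.

## Working session

There is one attempt and no reset: what is moved stays moved. The work goes in short steps, Python scripts to look and compute and a tool call to move; the robot and the scene stay as the last step left them, time stands still between calls to the robot, and variables do not carry over. Pictures are saved under pics/ and viewed, about 8 in all and at most 12, crops included, and the job is handed in when it is done.

Besides the shell and the picture viewer there is one more tool, called after "Request:" by a JSON object that holds its "api" and its "payload", one argument or row to a line. arm_command: Moves the arm, as the interface text tells. Its arguments: {"type":"object","properties":{"targets":{"type":"array"}},"required":["targets"]}

```bash
mkdir -p pics; python3 - <<'E'
from rig import bot, viewer
import cv2,numpy as np
for n in("scene","top"):
    c=viewer.capture(n); cv2.imwrite(f"pics/{n}0.png",c["frame"][:,:,::-1]); print(n,c["fx"],c["fy"],c["cx"],c["cy"]); print(np.round(c["view"],4).tolist())
s=bot.read_state(); print(s)
E
```

```text
scene 483.18100845720966 483.18100845720966 285.8045795922263 212.58905866258962
[[0.5149, -0.8572, 0.0065, -0.4498], [-0.5751, -0.351, -0.739, 0.351], [0.6358, 0.3768, -0.6737, 0.8664], [0.0, 0.0, 0.0, 1.0]]
top 428.34995158684694 428.34995158684694 274.16364210877504 215.1818552178504
[[-0.0258, -0.9993, -0.0253, -0.0909], [-0.9979, 0.0273, -0.0579, 0.6288], [0.0586, 0.0238, -0.998, 1.0585], [0.0, 0.0, 0.0, 1.0]]
{'time_s': 0.1, 'joint_positions': array([ 5.99018181e+01,  3.02744213e+01,  8.21505620e+01, -1.04074604e-03,
        6.76889751e+01, -1.02281687e+01]), 'qvel': array([-0.12046645, -0.19172281, -0.19248446, -0.12019417,  0.03441106,
       -0.09848159]), 'tau': array([-2.44699322e-04, -4.40986705e+01, -1.77149177e+01,  6.34562527e-02,
        5.34042902e-02, -2.38531038e-05]), 'position': array([0.21214141, 0.58732536, 0.29135254]), 'tcp_rot': array([[ 3.39879922e-01,  9.40468326e-01, -9.82885017e-04],
       [ 9.40466797e-01, -3.39881177e-01, -1.72919942e-03],
       [-1.96032140e-03, -3.36650559e-04, -9.99998022e-01]]), 'force': array([ 0.25844686,  0.25078394, -0.20034842]), 'moment': array([-0.05022048, -0.03763848,  0.0390297 ]), 'opening': 1.0030023980332472}
```

View pics/scene0.png

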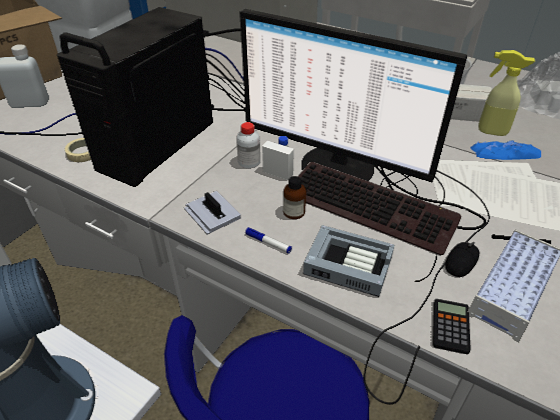

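View pics/top0.png

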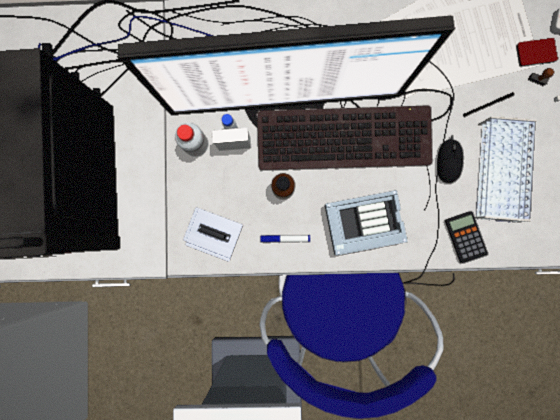

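```bash
python3 - <<'E'
import cv2,numpy as np
a=cv2.imread("pics/top0.png")
A=cv2.resize(a[195:275,170:260],(800,711)[:2],interpolation=cv2.INTER_CUBIC)
A=cv2.resize(a[200:270,175:250],None,fx=5.3,fy=5.3,interpolation=cv2.INTER_CUBIC)
B=cv2.resize(a[185:265,315:415],None,fx=4,fy=4,interpolation=cv2.INTER_CUBIC)
h=max(A.shape[0],B.shape[0]);o=np.zeros((h,A.shape[1]+B.shape[1],3),np.uint8);o[:A.shape[0],:A.shape[1]]=A;o[:B.shape[0],A.shape[1]:]=B
print(A.shape,B.shape);cv2.imwrite("pics/c1.png",o[:, :800])
a=cv2.imread("pics/scene0.png")
A=cv2.resize(a[180:240,175:250],None,fx=5,fy=5,interpolation=cv2.INTER_CUBIC)
B=cv2.resize(a[220:300,295:400],None,fx=4,fy=4,interpolation=cv2.INTER_CUBIC)
h=max(A.shape[0],B.shape[0]);o=np.zeros((h,A.shape[1]+B.shape[1],3),np.uint8);o[:A.shape[0],:A.shape[1]]=A;o[:B.shape[0],A.shape[1]:]=B
print(A.shape,B.shape);cv2.imwrite("pics/c2.png",o)
E
```

```text
(371, 398, 3) (320, 400, 3)
(300, 375, 3) (320, 420, 3)
```

View pics/c1.png

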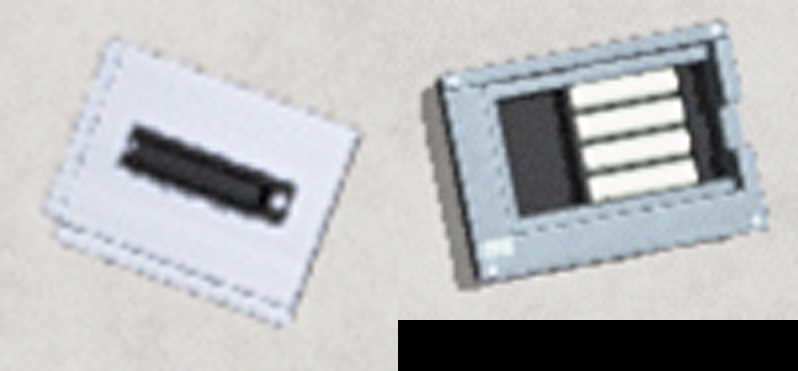

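View pics/c2.png

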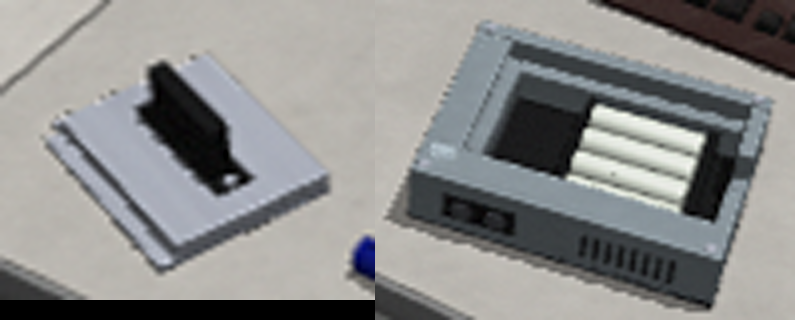

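```bash
cat >h.py <<'E'
import numpy as np,cv2
from scipy.optimize import least_squares
from rig import bot,viewer
def Rz(a): c,s=np.cos(a),np.sin(a); return np.array([[c,-s,0],[s,c,0],[0,0,1]])
def proj(c,p):
    q=np.asarray(p)@c["view"][:3,:3].T+c["view"][:3,3]; return np.stack([c["fx"]*q[:,0]/q[:,2]+c["cx"],c["fy"]*q[:,1]/q[:,2]+c["cy"]],1)
def fit(obs,x0):
    def f(x): return np.concatenate([(proj(c,np.array(P)/1e3@Rz(x[2]).T+[x[0],x[1],0])-uv).ravel() for c,P,uv in obs])
    r=least_squares(f,x0,loss="soft_l1"); return r.x,f(r.x).reshape(-1,2)
E
cat >fit0.py <<'E'
from h import *
T=viewer.capture("top");S=viewer.capture("scene")
m=lambda L,x0,y0,u0,k:np.array([[x0+(u-u0+.5)/k-.5,y0+(v+.5)/k-.5] for u,v in L])
cov=[(T,[(45,-60,14),(-55,-60,5),(-55,60,5),(45,70,5),(-45,70,5)],m([(358,132),(285,325),(57,237),(113,40),(45,213)],175,200,0,5.3)),
(S,[(-55,-60,5),(-55,60,5),(-45,-60,14),(45,-60,14),(0,32,48)],m([(162,265),(48,138),(178,248),(328,177),(157,65)],175,180,0,5))]
un=[(T,[(64,83,44),(64,-94,44),(-65,-94,44),(-65,83,44)],m([(445,75),(722,22),(765,228),(480,287)],315,185,398,4)),
(S,[(-65,83,44),(64,83,44),(64,-94,44),(-65,-94,44)],m([(414,160),(480,22),(775,98),(720,255)],295,220,375,4))]
for o,x0 in((cov,(.55,.05,-.3)),(un,(.55,-.3,.2))):
    x,r=fit(o,x0);print(np.round(x,4),np.degrees(x[2]));print(np.round(r,1).tolist())
E
python3 fit0.py
```

```text
[ 0.5853  0.0444 -0.3911] -22.407633483887665
[[0.8, 0.4], [0.7, 1.0], [-0.2, 0.6], [0.0, -0.3], [-0.1, 0.0], [-0.1, 0.1], [-0.3, -0.6], [-0.2, -0.8], [0.7, -1.2], [-0.0, -1.1]]
[ 0.6002 -0.3256  0.1618] 9.271473069695068
[[-1.3, 0.0], [0.8, -0.4], [1.0, 0.2], [0.2, -0.9], [-1.7, 1.2], [0.4, -1.5], [-0.6, -0.5], [0.1, 0.8]]
```

```bash
cat >>h.py <<'E'
import json,sys
from scipy.spatial.transform import Rotation as Ro
def ray(c,u,v,z=0.):
    R=c["view"][:3,:3];t=c["view"][:3,3];o=-R.T@t;d=R.T@np.array([(u-c["cx"])/c["fx"],(v-c["cy"])/c["fy"],1]);return o+d*(z-o[2])/d[2]
def rel(P0,R0,P1,R1):
    "rot (deg) and offset (cm) of target in commanded tool frame"
    return np.round(Ro.from_matrix(R0.T@R1).as_rotvec(degrees=True),2).tolist(),np.round(R0.T@(np.array(P1)-P0)*100,2).tolist()
def down(yaw): # tool x at yaw (deg), z down
    a=np.radians(yaw);return np.array([[np.cos(a),np.sin(a),0],[np.sin(a),-np.cos(a),0],[0,0,-1]])
E
python3 - <<'E'
from h import *
S=viewer.capture("scene")
for u,v in((97,170),(137,182)): print(ray(S,u,v))
print(ray(S,292,215),ray(S,293,182,.109), ray(S,247,232),ray(S,291,250))
R0=down(70.1);P0=np.array([.212,.588,.292])
for p,y in(((.36,.32,.29),30),((.585,.044,.2),-22.4),((.585,.044,.088),-22.4)): print(rel(P0,R0,p,down(y)))
# overlay
T=viewer.capture("top")
def box(x0,x1,y0,y1,z0,z1): 
    v=np.array([(x,y,z) for x in(x0,x1) for y in(y0,y1) for z in(z0,z1)],float)
    return [(v[i],v[j]) for i in range(8) for j in range(i) if bin(i^j).count("1")==1]
K=4
out=[]
for c,(cy,cx) in((T,(185,310)),(S,(215,295))):
    im=cv2.resize(c["frame"][cy:cy+85,cx:cx+105,::-1].copy(),None,fx=K,fy=K,interpolation=cv2.INTER_CUBIC)
    x=(.6002,-.3256,.1618)
    for a,b in box(-65,64,-94,83,0,44)+box(-40,54,-84,60,30,44):
        q=(proj(c,np.array([a,b])/1e3@Rz(x[2]).T+[x[0],x[1],0])-[cx,cy]+.5)*K
        cv2.line(im,*[tuple(map(int,z)) for z in q],(0,0,255),1)
    out.append(im)
cv2.imwrite("pics/o1.png",np.vstack([np.hstack(out)[:, :]])[:, :840][:, :, :] if 0 else cv2.resize(np.hstack(out),(800,324)))
E
```

```text
[5.54391036e-01 4.39400104e-01 1.11022302e-16]
[0.57348097 0.3030738  0.        ]
[ 6.81354518e-01 -1.34100566e-01  1.11022302e-16] [ 0.68191775 -0.1346845   0.109     ] [ 0.56921586 -0.07017116  0.        ] [ 0.57337726 -0.1947904   0.        ]
([0.0, 0.0, 40.1], [-20.16, 23.04, 0.2])
([0.0, 0.0, 92.5], [-38.46, 53.59, 9.2])
([0.0, 0.0, 92.5], [-38.46, 53.59, 20.4])
```

View pics/o1.png

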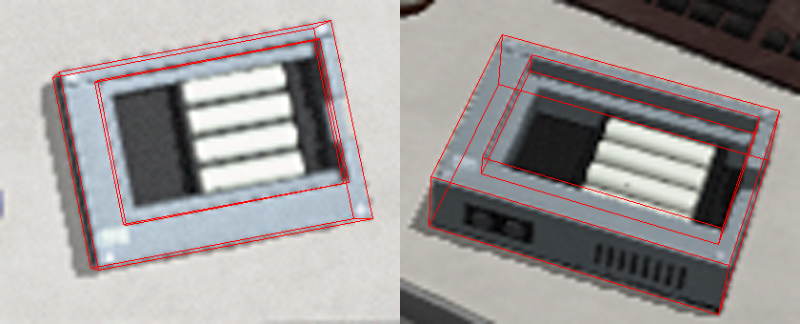

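Request:
{"api": "arm_command", "payload": {
  "targets": [
    {"rot": [0, 0, 8], "offset": [-4, 4.6, 0], "gripper": 0},
    {"rot": [0, 0, 16], "offset": [-8, 9.2, 0], "gripper": 0},
    {"rot": [0, 0, 24], "offset": [-12, 13.8, 0], "gripper": 0},
    {"rot": [0, 0, 32], "offset": [-16, 18.4, 0], "gripper": 0},
    {"rot": [0, 0, 40], "offset": [-20, 23, 0], "gripper": 0},
    {"rot": [0, 0, 48], "offset": [-22, 27, 1], "gripper": 0},
    {"rot": [0, 0, 56], "offset": [-24, 31, 2], "gripper": 0},
    {"rot": [0, 0, 56], "offset": [-24, 31, 2], "gripper": 0}
  ]
}}

```text
time_s: 1.1
position: [0.4236, 0.2548, 0.2724]
tcp_rot: [[0.97, 0.241, 0.001], [0.241, -0.97, 0.0], [0.001, -0.0, -1.0]]
force: [0.6, -0.4, -0.5]
opening: 0.995
```

```bash
cat >t.py <<'E'
from h import *
# t.py x y z yaw : rel from measured pose
s=bot.read_state();a=list(map(float,sys.argv[1:5]))
print(s["position"],s["qvel"].round(2));print(rel(s["position"],s["tcp_rot"],a[:3],down(a[3])))
E
python3 t.py .585 .044 .16 -22.4
```

```text
[0.42363275 0.25480949 0.27241578] [-49.52   9.69  -2.08   0.36  -7.77 -53.48]
([-0.03, -0.07, 36.36], [10.56, 24.35, 11.25])
```

Request:
{"api": "arm_command", "payload": {
  "targets": [
    {"rot": [0, 0, 6], "offset": [1.8, 4, 1.8], "gripper": 0},
    {"rot": [0, 0, 12], "offset": [3.6, 8, 3.6], "gripper": 0},
    {"rot": [0, 0, 18], "offset": [5.4, 12, 5.4], "gripper": 0},
    {"rot": [0, 0, 24], "offset": [7.2, 16, 7.2], "gripper": 0},
    {"rot": [0, 0, 30], "offset": [9, 20.5, 9], "gripper": 0},
    {"rot": [0, 0, 36.5], "offset": [10.65, 24.6, 11.2], "gripper": 0},
    {"rot": [0, 0, 36.5], "offset": [10.65, 24.6, 11.2], "gripper": 0},
    {"rot": [0, 0, 36.5], "offset": [10.65, 24.6, 11.2], "gripper": 0}
  ]
}}

```text
time_s: 1.9
position: [0.5856, 0.0431, 0.1593]
tcp_rot: [[0.924, -0.382, -0.002], [-0.382, -0.924, 0.001], [-0.002, 0.0, -1.0]]
force: [-0.7, -0.2, -0.4]
opening: 0.997
```

```bash
python3 - <<'E'
from h import *
for i in range(3):
    T=viewer.capture("scene")
s=bot.read_state();print(s["position"],s["qvel"].round(2),s["time_s"])
T=viewer.capture("top");S=viewer.capture("scene")
K=5;out=[]
for c,(cy,cx) in((T,(185,165)),(S,(140,160))):
    im=cv2.resize(c["frame"][cy:cy+100,cx:cx+100,::-1],None,fx=4,fy=4,interpolation=cv2.INTER_CUBIC);out.append(im)
cv2.imwrite("pics/g1.png",np.hstack(out))
E
python3 t.py .585 .044 .089 -22.4
```

```text
[0.58484667 0.04534241 0.16079171] [ 0.62 -0.52  0.06 -0.14 -0.17  0.05] 2.05
[0.58511648 0.0455465  0.16112344] [ 0.04 -0.07 -0.28 -0.04 -0.08  0.04]
([-0.02, -0.03, 0.16], [0.04, 0.15, 7.21])
```

View pics/g1.png

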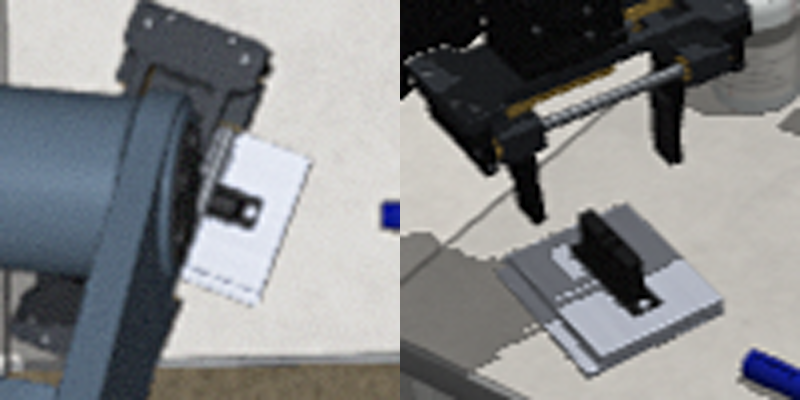

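Request:
{"api": "arm_command", "payload": {
  "targets": [
    {"rot": [0, 0, 0], "offset": [0, 0.1, 2.5], "gripper": 0},
    {"rot": [0, 0, 0], "offset": [0, 0.15, 5], "gripper": 0},
    {"rot": [0, 0, 0], "offset": [0, 0.15, 7], "gripper": 0},
    {"rot": [0, 0, 0], "offset": [0, 0.15, 7.2], "gripper": 0},
    {"rot": [0, 0, 0], "offset": [0, 0.15, 7.2], "gripper": 0},
    {"rot": [0, 0, 0], "offset": [0, 0.15, 7.2], "gripper": 0.5},
    {"rot": [0, 0, 0], "offset": [0, 0.15, 7.2], "gripper": 1},
    {"rot": [0, 0, 0], "offset": [0, 0.15, 7.2], "gripper": 1}
  ]
}}

```text
time_s: 2.95
position: [0.5857, 0.0428, 0.0893]
tcp_rot: [[0.925, -0.38, 0.002], [-0.38, -0.925, -0.0], [0.002, -0.001, -1.0]]
force: [-0.6, -0.0, 0.1]
opening: 0.812
```

Request:
{"api": "arm_command", "payload": {
  "targets": [
    {"rot": [0, 0, 0], "offset": [0, 0, 0], "gripper": 1},
    {"rot": [0, 0, 0], "offset": [0, 0, 0], "gripper": 1},
    {"rot": [0, 0, 0], "offset": [0, 0, 0], "gripper": 1},
    {"rot": [0, 0, 0], "offset": [0, 0, 0], "gripper": 1}
  ]
}}

```text
time_s: 3.35
position: [0.5851, 0.0427, 0.0882]
tcp_rot: [[0.925, -0.381, -0.0], [-0.381, -0.925, -0.0], [-0.0, 0.0, -1.0]]
force: [0.6, 0.5, 0.5]
opening: 0.446
```

```bash
python3 t.py .585 .044 .25 -22.4;  python3 -c "
from h import *
s=bot.read_state();print(s['tcp_rot'],s['force'],s['opening'])"
```

```text
[0.58510442 0.04271203 0.08823282] [ 0.01  0.01 -0.05  0.02 -0.04 -0.09]
([0.0, 0.0, 0.02], [-0.06, -0.11, -16.18])
[[ 9.24708949e-01 -3.80674866e-01 -8.22162111e-05]
 [-3.80674868e-01 -9.24708951e-01 -4.40566420e-06]
 [-7.43489408e-05  3.53716024e-05 -9.99999997e-01]] [0.57262    0.46024996 0.54055184] 0.4455006313243468
```

Request:
{"api": "arm_command", "payload": {
  "targets": [
    {"rot": [0, 0, 0], "offset": [0, 0, 0], "gripper": 1},
    {"rot": [0, 0, 0], "offset": [0, 0, 0], "gripper": 1},
    {"rot": [0, 0, 0], "offset": [0, 0, 0], "gripper": 1},
    {"rot": [0, 0, 0], "offset": [0, 0, 0], "gripper": 1},
    {"rot": [0, 0, 0], "offset": [0, 0, 0], "gripper": 1},
    {"rot": [0, 0, 0], "offset": [0, 0, 0], "gripper": 1}
  ]
}}

```text
time_s: 3.95
position: [0.5852, 0.0427, 0.0882]
tcp_rot: [[0.925, -0.381, 0.0], [-0.381, -0.925, -0.0], [0.0, -0.0, -1.0]]
force: [0.5, -0.7, -0.5]
opening: 0.139
```

```bash
python3 -c "
from h import *
s=bot.read_state();print(s['position'],s['tcp_rot'].round(4).tolist(),s['force'],s['opening'])"
```

```text
[0.58521886 0.04271353 0.08820179] [[0.9248, -0.3805, 0.0002], [-0.3805, -0.9248, -0.0001], [0.0002, -0.0, -1.0]] [ 0.50062867 -0.70194583 -0.49013528] 0.13853329775336382
```

```bash
cat >p.py <<'E'
from h import *
U=np.array([.6002,-.3256,.1618]); H=88.2; DY=1.6
def pose(X,y,Z,th):
    "tool pose for tongue bottom edge at unit (X,Z) mm, cover y, slant th deg"
    t=np.radians(th);c,s=np.cos(t),np.sin(t)
    R=Rz(U[2])@np.array([[c,0,-s],[0,1,0],[s,0,c]])
    o=np.array([X+55*c,y,Z+55*s])
    P=(Rz(U[2])@(o)+R@np.array([0,-DY,H]))/1e3+[U[0],U[1],0]
    return P,R@np.diag([1.,-1,-1])
def where():
    s=bot.read_state();R=s["tcp_rot"]@np.diag([1.,-1,-1]);P=(s["position"]-[U[0],U[1],0])*1e3
    Ru=Rz(U[2]).T@R;o=Rz(U[2]).T@(P-R@np.array([0,-DY,H]))
    tip=o+Ru@np.array([-55,0,0]);e=Ro.from_matrix(Ru).as_euler("zyx",degrees=True)
    print("t %.2f tip X %.1f y %.1f Z %.1f slant %.2f yawerr %.2f roll %.2f"%(s["time_s"],tip[0],o[1],tip[2],-e[1],e[0],e[2]),"F unit",(Rz(U[2]).T@s["force"]).round(1),"M",(Rz(U[2]).T@s["moment"]).round(2),"open %.3f qv %.1f"%(s["opening"],abs(s["qvel"]).max()))
    return s
if __name__=="__main__":
    s=where();L=[list(map(float,a.split(","))) for a in sys.argv[1:]]
    ref=(s["position"],s["tcp_rot"])
    if L and len(L[0])==1: L=L[1:]          # "0": from measured
    elif L: ref=pose(*L[0]);L=L[1:]
    for l in L: print(l,*rel(*ref,*pose(*l)))
E
python3 p.py 0 -36,-17,130,0 -36,-17,100,18
```

```text
t 3.95 tip X -1.4 y 367.3 Z -0.0 slant 0.01 yawerr -31.64 roll -0.01 F unit [ 0.4 -0.8 -0.5] M [-0.11  0.03 -0.  ] open 0.139 qv 0.1
[-36.0, -17.0, 130.0, 0.0] [0.0, -0.01, -31.64] [18.0, 34.08, -13.0]
[-36.0, -17.0, 100.0, 18.0] [4.97, 17.53, -31.37] [15.45, 35.65, -11.26]
```

Request:
{"api": "arm_command", "payload": {
  "targets": [
    {"rot": [0, 0, 0], "offset": [0, 0, -2.5], "gripper": 1},
    {"rot": [0, 0, 0], "offset": [0, 0, -6], "gripper": 1},
    {"rot": [0, 0, 0], "offset": [0, 0, -10], "gripper": 1},
    {"rot": [0, 0, 0], "offset": [0, 0, -13], "gripper": 1},
    {"rot": [0, 0, 0], "offset": [0, 0, -15], "gripper": 1},
    {"rot": [0, 0, 0], "offset": [0, 0, -15], "gripper": 1},
    {"rot": [0, 0, 0], "offset": [0, 0, -15], "gripper": 1},
    {"rot": [0, 0, 0], "offset": [0, 0, -15], "gripper": 1}
  ]
}}

```text
time_s: 4.75
position: [0.5837, 0.0429, 0.2362]
tcp_rot: [[0.925, -0.381, -0.005], [-0.381, -0.925, 0.001], [-0.004, 0.001, -1.0]]
force: [0.1, -0.3, -4.8]
opening: 0.133
```

```bash
python3 p.py 0 -36,-17,150,0 -36,-17,100,18
```

```text
t 4.75 tip X -3.3 y 367.8 Z 148.2 slant -0.26 yawerr -31.64 roll 0.07 F unit [ 0.  -0.3 -4.8] M [-0.11  0.12  0.03] open 0.133 qv 0.4
[-36.0, -17.0, 150.0, 0.0] [0.0, 0.27, -31.64] [18.15, 34.03, -0.24]
[-36.0, -17.0, 100.0, 18.0] [4.97, 17.81, -31.38] [15.61, 35.6, 3.5]
```

Request:
{"api": "arm_command", "payload": {
  "targets": [
    {"rot": [0, 0, -2], "offset": [1.2, 2.2, 0], "gripper": 1},
    {"rot": [0, 0, -6], "offset": [3.5, 6.5, 0], "gripper": 1},
    {"rot": [0, 0, -10], "offset": [6, 11, 0], "gripper": 1},
    {"rot": [0, 0, -14], "offset": [8.5, 15.5, 0], "gripper": 1},
    {"rot": [0, 0, -19], "offset": [11, 20, 0], "gripper": 1},
    {"rot": [0, 0, -24], "offset": [13.5, 25, 0], "gripper": 1},
    {"rot": [0, 0, -28], "offset": [15.5, 29, 0], "gripper": 1},
    {"rot": [0, 0, -30], "offset": [17, 32, 0], "gripper": 1}
  ]
}}

```text
time_s: 5.55
position: [0.6196, -0.3209, 0.2354]
tcp_rot: [[0.991, 0.133, -0.003], [0.133, -0.991, 0.001], [-0.003, -0.002, -1.0]]
force: [0.2, 0.4, -3.1]
opening: 0.135
```

Request:
{"api": "arm_command", "payload": {
  "targets": [
    {"rot": [0, 0, -1.6], "offset": [1.2, 1.2, 0], "gripper": 1},
    {"rot": [0, 0, -1.6], "offset": [1.2, 2, 0], "gripper": 1},
    {"rot": [0, 0, -1.6], "offset": [1.2, 2, 0], "gripper": 1},
    {"rot": [0, 0, -1.6], "offset": [1.2, 2, 0], "gripper": 1},
    {"rot": [0, 0, -1.6], "offset": [1.2, 2, 0], "gripper": 1}
  ]
}}

```text
time_s: 6.05
position: [0.6346, -0.3343, 0.2377]
tcp_rot: [[0.987, 0.162, -0.002], [0.162, -0.987, 0.002], [-0.001, -0.002, -1.0]]
force: [0.7, 0.4, -3.6]
opening: 0.137
```

```bash
python3 p.py 0 -36,-17,100,18
```

```text
t 6.05 tip X -22.5 y -12.3 Z 149.6 slant -0.09 yawerr 0.03 roll 0.11 F unit [ 0.8  0.2 -3.6] M [-0.08  0.01  0.02] open 0.137 qv 0.6
[-36.0, -17.0, 100.0, 18.0] [-0.11, 18.09, 0.01] [-4.35, 0.45, 3.69]
```

Request:
{"api": "arm_command", "payload": {
  "targets": [
    {"rot": [0, 4, 0], "offset": [-1, 0.1, 0.9], "gripper": 1},
    {"rot": [0, 9, 0], "offset": [-2.2, 0.25, 1.8], "gripper": 1},
    {"rot": [0, 14, 0], "offset": [-3.3, 0.45, 2.8], "gripper": 1},
    {"rot": [0, 18, 0], "offset": [-4.35, 0.45, 3.7], "gripper": 1},
    {"rot": [0, 18, 0], "offset": [-4.35, 0.45, 3.7], "gripper": 1},
    {"rot": [0, 18, 0], "offset": [-4.35, 0.45, 3.7], "gripper": 1},
    {"rot": [0, 18, 0], "offset": [-4.35, 0.45, 3.7], "gripper": 1}
  ]
}}

```text
time_s: 6.75
position: [0.5944, -0.3475, 0.2026]
tcp_rot: [[0.938, 0.162, 0.306], [0.154, -0.987, 0.048], [0.31, 0.002, -0.951]]
force: [-0.1, 0.1, -4.5]
opening: 0.139
```

```bash
python3 p.py 0 -35,-17,60,18 -35,-17,32,18; python3 - <<'E'
from h import *
out=[]
for n,(cy,cx,h,w) in(("top",(160,300,110,130)),("scene",(170,270,140,140))):
    c=viewer.capture(n);out.append(cv2.resize(c["frame"][cy:cy+h,cx:cx+w,::-1],(400,400*h//w),interpolation=cv2.INTER_CUBIC))
H=max(o.shape[0] for o in out);out=[cv2.copyMakeBorder(o,0,H-o.shape[0],0,0,cv2.BORDER_CONSTANT) for o in out]
cv2.imwrite("pics/s1.png",np.hstack(out))
E
```

```text
t 6.75 tip X -34.2 y -19.2 Z 101.6 slant 18.06 yawerr 0.03 roll -0.12 F unit [-0.1  0.1 -4.5] M [-0.11  0.44 -0.01] open 0.139 qv 0.5
[-35.0, -17.0, 60.0, 18.0] [0.12, -0.06, 0.07] [-1.36, -0.21, 3.94]
[-35.0, -17.0, 32.0, 18.0] [0.12, -0.06, 0.07] [-2.23, -0.22, 6.6]
```

View pics/s1.png

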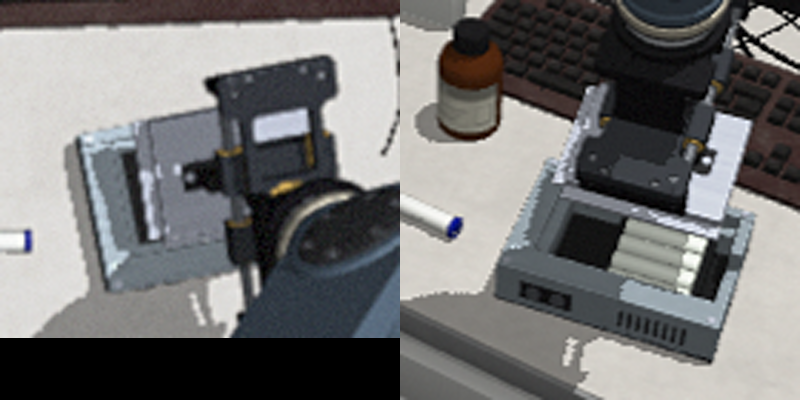

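Request:
{"api": "arm_command", "payload": {
  "targets": [
    {"rot": [0, 0, 0], "offset": [-0.5, -0.1, 1.3], "gripper": 1},
    {"rot": [0, 0, 0], "offset": [-0.9, -0.2, 2.6], "gripper": 1},
    {"rot": [0, 0, 0], "offset": [-1.36, -0.2, 3.94], "gripper": 1},
    {"rot": [0, 0, 0], "offset": [-1.7, -0.2, 5], "gripper": 1},
    {"rot": [0, 0, 0], "offset": [-2, -0.2, 5.8], "gripper": 1},
    {"rot": [0, 0, 0], "offset": [-2, -0.2, 5.8], "gripper": 1},
    {"rot": [0, 0, 0], "offset": [-2, -0.2, 5.8], "gripper": 1}
  ]
}}

```text
time_s: 7.55
position: [0.5915, -0.3458, 0.1396]
tcp_rot: [[0.939, 0.16, 0.305], [0.152, -0.987, 0.05], [0.309, -0.0, -0.951]]
force: [0.3, -0.4, -3.5]
opening: 0.139
```

```bash
python3 p.py 0 -35,-17,34,18 -35,-17,31,18 -35,-17,28,18
```

```text
t 7.55 tip X -37.0 y -16.9 Z 38.7 slant 17.98 yawerr -0.04 roll 0.00 F unit [ 0.2 -0.4 -3.5] M [-0.07  0.49 -0.  ] open 0.139 qv 0.9
[-35.0, -17.0, 34.0, 18.0] [-0.0, 0.02, -0.04] [0.04, 0.0, 0.51]
[-35.0, -17.0, 31.0, 18.0] [-0.0, 0.02, -0.04] [-0.05, 0.0, 0.79]
[-35.0, -17.0, 28.0, 18.0] [-0.0, 0.02, -0.04] [-0.15, 0.0, 1.08]
```

Request:
{"api": "arm_command", "payload": {
  "targets": [
    {"rot": [0, 0, 0], "offset": [0.04, 0, 0.5], "gripper": 1},
    {"rot": [0, 0, 0], "offset": [-0.05, 0, 0.8], "gripper": 1},
    {"rot": [0, 0, 0], "offset": [-0.05, 0, 0.8], "gripper": 1},
    {"rot": [0, 0, 0], "offset": [-0.05, 0, 0.8], "gripper": 1},
    {"rot": [0, 0, 0], "offset": [-0.05, 0, 0.8], "gripper": 1}
  ]
}}

```text
time_s: 8.05
position: [0.5935, -0.3455, 0.1324]
tcp_rot: [[0.939, 0.16, 0.305], [0.153, -0.987, 0.049], [0.309, 0.0, -0.951]]
force: [-1.5, -0.3, -4.2]
opening: 0.129
```

```bash
python3 p.py 0 -35,-17,30,18 -38,-17,31,18 -42,-17,31,18 -46,-17,31,18
```

```text
t 8.05 tip X -34.9 y -17.0 Z 31.5 slant 18.01 yawerr -0.04 roll -0.03 F unit [-1.5 -0.  -4.2] M [-0.1   0.44  0.01] open 0.129 qv 0.1
[-35.0, -17.0, 30.0, 18.0] [0.03, -0.01, -0.03] [-0.06, 0.01, 0.14]
[-38.0, -17.0, 31.0, 18.0] [0.03, -0.01, -0.03] [-0.31, 0.01, -0.05]
[-42.0, -17.0, 31.0, 18.0] [0.03, -0.01, -0.03] [-0.69, 0.01, -0.17]
[-46.0, -17.0, 31.0, 18.0] [0.03, -0.01, -0.03] [-1.07, 0.01, -0.3]
```

Request:
{"api": "arm_command", "payload": {
  "targets": [
    {"rot": [0, 0, 0], "offset": [-0.04, 0, 0.1], "gripper": 1},
    {"rot": [0, 0, 0], "offset": [-0.06, 0, 0.2], "gripper": 1},
    {"rot": [0, 0, 0], "offset": [-0.06, 0, 0.2], "gripper": 1},
    {"rot": [0, 0, 0], "offset": [-0.06, 0, 0.2], "gripper": 1}
  ]
}}

```text
time_s: 8.45
position: [0.5936, -0.3456, 0.1306]
tcp_rot: [[0.939, 0.16, 0.306], [0.153, -0.987, 0.049], [0.31, 0.001, -0.951]]
force: [-1.0, 0.7, 0.2]
opening: 0.138
```

```bash
python3 p.py -35,-17,29.5,18 -38,-17,30.3,18 -42,-17,30.3,18 -44,-17,30.3,18 -46,-17,30.3,18
```

```text
t 8.45 tip X -34.7 y -17.1 Z 29.7 slant 18.03 yawerr -0.04 roll -0.05 F unit [-0.8  0.8  0.2] M [0.03 0.61 0.02] open 0.138 qv 0.1
[-38.0, -17.0, 30.3, 18.0] [0.0, 0.0, 0.0] [-0.26, -0.0, -0.17]
[-42.0, -17.0, 30.3, 18.0] [0.0, 0.0, 0.0] [-0.64, -0.0, -0.29]
[-44.0, -17.0, 30.3, 18.0] [0.0, 0.0, 0.0] [-0.83, 0.0, -0.35]
[-46.0, -17.0, 30.3, 18.0] [0.0, 0.0, 0.0] [-1.02, 0.0, -0.42]
```

Request:
{"api": "arm_command", "payload": {
  "targets": [
    {"rot": [0, 0, 0], "offset": [-0.26, 0, -0.15], "gripper": 1},
    {"rot": [0, 0, 0], "offset": [-0.5, 0, -0.23], "gripper": 1},
    {"rot": [0, 0, 0], "offset": [-0.7, 0, -0.29], "gripper": 1},
    {"rot": [0, 0, 0], "offset": [-0.83, 0, -0.33], "gripper": 1},
    {"rot": [0, 0, 0], "offset": [-0.83, 0, -0.33], "gripper": 1},
    {"rot": [0, 0, 0], "offset": [-0.83, 0, -0.33], "gripper": 1}
  ]
}}

```text
time_s: 9.05
position: [0.5847, -0.347, 0.1308]
tcp_rot: [[0.939, 0.16, 0.305], [0.153, -0.987, 0.049], [0.309, 0.0, -0.951]]
force: [0.5, 0.5, -0.6]
opening: 0.138
```

```bash
python3 p.py -44,-17,30,18 -45,-17,30,18 -46,-17,30,18 -47,-17,30,18
```

```text
t 9.05 tip X -43.8 y -17.1 Z 29.9 slant 18.01 yawerr -0.05 roll -0.04 F unit [ 0.5  0.4 -0.6] M [-0.15  0.34 -0.06] open 0.138 qv 0.2
[-45.0, -17.0, 30.0, 18.0] [0.0, 0.0, 0.0] [-0.1, -0.0, -0.03]
[-46.0, -17.0, 30.0, 18.0] [0.0, 0.0, 0.0] [-0.19, -0.0, -0.06]
[-47.0, -17.0, 30.0, 18.0] [0.0, 0.0, 0.0] [-0.29, -0.0, -0.09]
```

Request:
{"api": "arm_command", "payload": {
  "targets": [
    {"rot": [0, 0, 0], "offset": [-0.1, 0, -0.03], "gripper": 1},
    {"rot": [0, 0, 0], "offset": [-0.2, 0, -0.06], "gripper": 1},
    {"rot": [0, 0, 0], "offset": [-0.2, 0, -0.06], "gripper": 1},
    {"rot": [0, 0, 0], "offset": [-0.2, 0, -0.06], "gripper": 1}
  ]
}}

```text
time_s: 9.45
position: [0.5835, -0.3472, 0.1309]
tcp_rot: [[0.938, 0.16, 0.307], [0.152, -0.987, 0.049], [0.311, 0.001, -0.951]]
force: [4.9, 0.3, -1.7]
opening: 0.138
```

```bash
python3 p.py -46,-17,30,18 -47,-17,30,18 -48,-17,30,18
```

```text
t 9.45 tip X -44.9 y -17.1 Z 30.0 slant 18.09 yawerr -0.07 roll -0.06 F unit [ 4.9 -0.5 -1.7] M [-0.07 -0.59  0.01] open 0.138 qv 0.1
[-47.0, -17.0, 30.0, 18.0] [0.0, 0.0, 0.0] [-0.1, 0.0, -0.03]
[-48.0, -17.0, 30.0, 18.0] [0.0, 0.0, 0.0] [-0.19, 0.0, -0.06]
```

```bash
python3 p.py -46,-17,30,18 -45.2,-17,30.3,15 -45.8,-17,30.3,12 -46.4,-17,30.3,9 -47.1,-17,30.3,6 -47.8,-17,30.3,3 -48.3,-17,30.3,0
```

```text
t 9.45 tip X -44.9 y -17.1 Z 30.0 slant 18.09 yawerr -0.07 roll -0.06 F unit [ 4.9 -0.5 -1.7] M [-0.07 -0.59  0.01] open 0.138 qv 0.1
[-45.2, -17.0, 30.3, 15.0] [0.0, -3.0, -0.0] [0.54, 0.0, 0.3]
[-45.8, -17.0, 30.3, 12.0] [-0.0, -6.0, 0.0] [0.92, 0.0, 0.6]
[-46.4, -17.0, 30.3, 9.0] [0.0, -9.0, 0.0] [1.28, 0.0, 0.93]
[-47.1, -17.0, 30.3, 6.0] [0.0, -12.0, 0.0] [1.62, 0.0, 1.27]
[-47.8, -17.0, 30.3, 3.0] [0.0, -15.0, -0.0] [1.93, 0.0, 1.64]
[-48.3, -17.0, 30.3, 0.0] [0.0, -18.0, 0.0] [2.25, 0.0, 2.03]
```

Lower to 6° first.

Request:
{"api": "arm_command", "payload": {
  "targets": [
    {"rot": [0, -1.5, 0], "offset": [0.27, 0, 0.15], "gripper": 1},
    {"rot": [0, -3, 0], "offset": [0.54, 0, 0.3], "gripper": 1},
    {"rot": [0, -6, 0], "offset": [0.92, 0, 0.6], "gripper": 1},
    {"rot": [0, -9, 0], "offset": [1.28, 0, 0.93], "gripper": 1},
    {"rot": [0, -12, 0], "offset": [1.62, 0, 1.27], "gripper": 1},
    {"rot": [0, -12, 0], "offset": [1.62, 0, 1.27], "gripper": 1},
    {"rot": [0, -12, 0], "offset": [1.62, 0, 1.27], "gripper": 1}
  ]
}}

```text
time_s: 10.15
position: [0.6017, -0.344, 0.1235]
tcp_rot: [[0.981, 0.161, 0.104], [0.16, -0.987, 0.017], [0.106, 0.0, -0.994]]
force: [1.8, 0.4, -1.5]
opening: 0.135
```

```bash
python3 p.py -47.1,-17,30.3,6 -47.8,-17,30.2,3 -48.3,-17,30,0 ; python3 - <<'E'
from h import *
out=[]
for n,(cy,cx,h,w) in(("top",(170,300,100,130)),("scene",(200,280,110,130))):
    c=viewer.capture(n);out.append(cv2.resize(c["frame"][cy:cy+h,cx:cx+w,::-1],(400,400*h//w),interpolation=cv2.INTER_CUBIC))
H=max(o.shape[0] for o in out);out=[cv2.copyMakeBorder(o,0,H-o.shape[0],0,0,cv2.BORDER_CONSTANT) for o in out]
cv2.imwrite("pics/s2.png",np.hstack(out))
E
```

```text
t 10.15 tip X -46.8 y -16.8 Z 29.9 slant 6.06 yawerr -0.02 roll -0.01 F unit [ 1.8  0.1 -1.5] M [-0.14 -0.09  0.02] open 0.135 qv 0.7
[-47.8, -17.0, 30.2, 3.0] [-0.0, -3.0, -0.0] [0.38, 0.0, 0.3]
[-48.3, -17.0, 30.0, 0.0] [-0.0, -6.0, 0.0] [0.77, 0.0, 0.64]
```

View pics/s2.png

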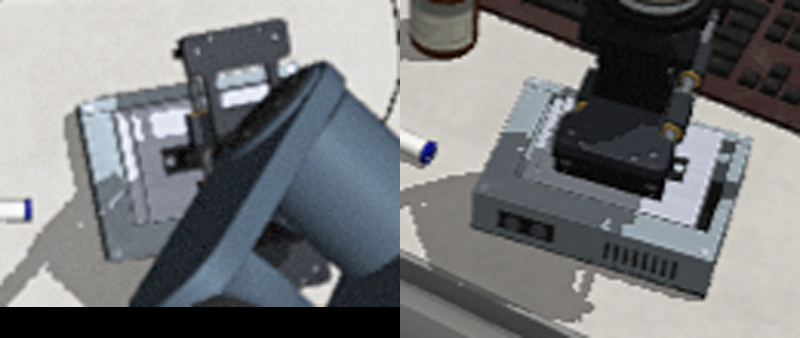

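Request:
{"api": "arm_command", "payload": {
  "targets": [
    {"rot": [0, -1.5, 0], "offset": [0.19, 0, 0.15], "gripper": 1},
    {"rot": [0, -3, 0], "offset": [0.38, 0, 0.3], "gripper": 1},
    {"rot": [0, -4.5, 0], "offset": [0.57, 0, 0.47], "gripper": 1},
    {"rot": [0, -6, 0], "offset": [0.77, 0, 0.64], "gripper": 1},
    {"rot": [0, -6, 0], "offset": [0.77, 0, 0.64], "gripper": 1},
    {"rot": [0, -6, 0], "offset": [0.77, 0, 0.64], "gripper": 1}
  ]
}}

```text
time_s: 10.85
position: [0.6099, -0.3429, 0.1183]
tcp_rot: [[0.987, 0.161, -0.0], [0.161, -0.987, -0.0], [-0.0, 0.0, -1.0]]
force: [-0.6, 1.1, 3.0]
opening: 0.135
```

```bash
python3 p.py -48.3,-17,30,0 -50,-17,29.9,0
```

```text
t 10.85 tip X -48.2 y -17.0 Z 30.1 slant -0.02 yawerr -0.03 roll -0.02 F unit [-0.4  1.2  3. ] M [-0.    0.   -0.02] open 0.135 qv 0.7
[-50.0, -17.0, 29.9, 0.0] [0.0, 0.0, 0.0] [-0.17, 0.0, 0.01]
```

Request:
{"api": "arm_command", "payload": {
  "targets": [
    {"rot": [0, 0, 0], "offset": [-0.1, 0, 0], "gripper": 1},
    {"rot": [0, 0, 0], "offset": [-0.2, 0, 0], "gripper": 1},
    {"rot": [0, 0, 0], "offset": [-0.25, 0, 0], "gripper": 1},
    {"rot": [0, 0, 0], "offset": [-0.25, 0, 0], "gripper": 1},
    {"rot": [0, 0, 0], "offset": [-0.25, 0, 0], "gripper": 1}
  ]
}}

```text
time_s: 11.35
position: [0.609, -0.343, 0.1183]
tcp_rot: [[0.987, 0.16, 0.004], [0.16, -0.987, -0.001], [0.004, 0.001, -1.0]]
force: [5.9, 1.3, 0.4]
opening: 0.135
```

```bash
python3 p.py
```

```text
t 11.35 tip X -48.7 y -17.1 Z 29.9 slant 0.23 yawerr -0.07 roll -0.07 F unit [6.1 0.3 0.4] M [ 0.15 -0.78  0.02] open 0.135 qv 0.1
```

Request:
{"api": "arm_command", "payload": {
  "targets": [
    {"rot": [0, 0, 0], "offset": [0.1, -0.3, 0], "gripper": 1},
    {"rot": [0, 0, 0], "offset": [0.1, -0.6, 0], "gripper": 1},
    {"rot": [0, 0, 0], "offset": [0.1, -0.9, 0], "gripper": 1},
    {"rot": [0, 0, 0], "offset": [0.1, -1.2, 0], "gripper": 1},
    {"rot": [0, 0, 0], "offset": [0.1, -1.4, 0], "gripper": 1},
    {"rot": [0, 0, 0], "offset": [0.1, -1.4, 0], "gripper": 1},
    {"rot": [0, 0, 0], "offset": [0.1, -1.4, 0], "gripper": 1}
  ]
}}

```text
time_s: 12.05
position: [0.6071, -0.3305, 0.1184]
tcp_rot: [[0.987, 0.16, 0.003], [0.16, -0.987, -0.003], [0.002, 0.004, -1.0]]
force: [3.9, -2.6, -0.6]
opening: 0.137
```

```bash
python3 p.py
```

```text
t 12.05 tip X -48.8 y -4.6 Z 30.1 slant 0.14 yawerr -0.05 roll -0.20 F unit [ 3.4 -3.1 -0.6] M [-0.65 -0.54  0.05] open 0.137 qv 0.1
```

Request:
{"api": "arm_command", "payload": {
  "targets": [
    {"rot": [0, 0, 0], "offset": [0, -0.15, 0], "gripper": 1},
    {"rot": [0, 0, 0], "offset": [0, -0.3, 0], "gripper": 1},
    {"rot": [0, 0, 0], "offset": [0, -0.45, 0], "gripper": 1},
    {"rot": [0, 0, 0], "offset": [0, -0.45, 0], "gripper": 1},
    {"rot": [0, 0, 0], "offset": [0, -0.45, 0], "gripper": 1}
  ]
}}

```text
time_s: 12.55
position: [0.6067, -0.3283, 0.1187]
tcp_rot: [[0.987, 0.16, 0.005], [0.161, -0.987, -0.007], [0.003, 0.008, -1.0]]
force: [4.3, -9.0, -2.2]
opening: 0.136
```

```bash
python3 p.py
```

```text
t 12.55 tip X -48.8 y -2.8 Z 30.3 slant 0.19 yawerr -0.04 roll -0.45 F unit [ 2.8 -9.6 -2.2] M [-1.32 -0.36  0.01] open 0.136 qv 0.1
```

Request:
{"api": "arm_command", "payload": {
  "targets": [
    {"rot": [0, 0, 0], "offset": [0, 0, 0.1], "gripper": 1},
    {"rot": [0, 0, 0], "offset": [-0.1, -0.15, 0.1], "gripper": 1},
    {"rot": [0, 0, 0], "offset": [-0.15, -0.3, 0.1], "gripper": 1},
    {"rot": [0, 0, 0], "offset": [-0.15, -0.3, 0.1], "gripper": 1},
    {"rot": [0, 0, 0], "offset": [-0.15, -0.3, 0.1], "gripper": 1}
  ]
}}

```text
time_s: 13.05
position: [0.6064, -0.3279, 0.1187]
tcp_rot: [[0.987, 0.16, 0.009], [0.16, -0.987, -0.012], [0.007, 0.014, -1.0]]
force: [6.9, -11.9, -2.6]
opening: 0.136
```

```bash
python3 p.py; python3 - <<'E'
from h import *
out=[]
for n,(cy,cx,h,w) in(("top",(180,315,85,105)),("scene",(215,290,90,110))):
    c=viewer.capture(n);cv2.imwrite(f"pics/h_{n}.png",c["frame"][:,:,::-1]);out.append(cv2.resize(c["frame"][cy:cy+h,cx:cx+w,::-1],(400,400*h//w),interpolation=cv2.INTER_CUBIC))
H=max(o.shape[0] for o in out);out=[cv2.copyMakeBorder(o,0,H-o.shape[0],0,0,cv2.BORDER_CONSTANT) for o in out]
cv2.imwrite("pics/s3.png",np.hstack(out))
E
```

```text
t 13.05 tip X -48.6 y -2.9 Z 30.1 slant 0.42 yawerr -0.05 roll -0.79 F unit [  4.9 -12.9  -2.6] M [-1.88 -0.4   0.02] open 0.136 qv 0.1
```

View pics/s3.png

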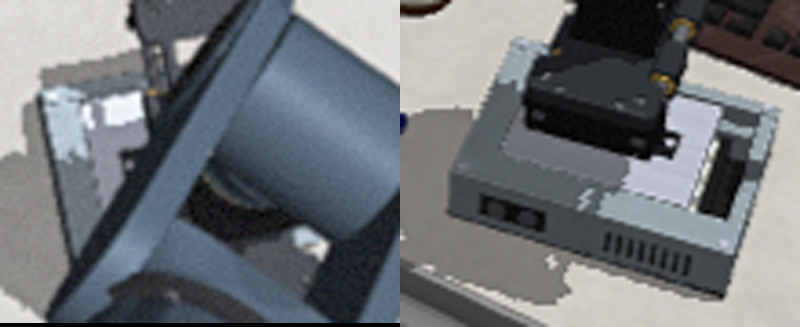

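Request:
{"api": "arm_command", "payload": {
  "targets": [
    {"rot": [0, 0, 0], "offset": [0.05, 0.15, 0.1], "gripper": 1},
    {"rot": [0, 0, 0], "offset": [0.1, 0.3, 0.15], "gripper": 1},
    {"rot": [0, 0, 0], "offset": [0.15, 0.45, 0.15], "gripper": 1},
    {"rot": [0, 0, 0], "offset": [0.2, 0.6, 0.15], "gripper": 1},
    {"rot": [0, 0, 0], "offset": [0.2, 0.6, 0.15], "gripper": 1},
    {"rot": [0, 0, 0], "offset": [0.2, 0.6, 0.15], "gripper": 1}
  ]
}}

```text
time_s: 13.75
position: [0.6069, -0.3287, 0.1182]
tcp_rot: [[0.987, 0.161, 0.002], [0.161, -0.987, -0.003], [0.001, 0.003, -1.0]]
force: [0.4, -1.5, 10.7]
opening: 0.134
```

```bash
python3 p.py
```

```text
t 13.75 tip X -48.8 y -2.8 Z 29.9 slant 0.08 yawerr -0.03 roll -0.18 F unit [ 0.1 -1.5 10.7] M [-0.2   0.06  0.07] open 0.134 qv 0.1
```

Request:
{"api": "arm_command", "payload": {
  "targets": [
    {"rot": [0, 0, 0], "offset": [0, 0.05, -0.1], "gripper": 1},
    {"rot": [0, 0, 0], "offset": [0, 0.05, -0.1], "gripper": 0.6},
    {"rot": [0, 0, 0], "offset": [0, 0.05, -0.1], "gripper": 0.6},
    {"rot": [0, 0, 0], "offset": [0, 0.05, -0.1], "gripper": 0.6},
    {"rot": [0, 0, 0], "offset": [0, 0.05, -0.1], "gripper": 0.6},
    {"rot": [0, 0, 0], "offset": [0, 0.05, -0.1], "gripper": 0.6}
  ]
}}

```text
time_s: 14.35
position: [0.6062, -0.3278, 0.1159]
tcp_rot: [[0.987, 0.16, -0.001], [0.16, -0.987, 0.001], [-0.001, -0.001, -1.0]]
force: [-0.1, -0.4, -0.5]
opening: 0.386
```

Request:
{"api": "arm_command", "payload": {
  "targets": [
    {"rot": [0, 0, 0], "offset": [0, 0, -1], "gripper": 0.6},
    {"rot": [0, 0, 0], "offset": [0, 0, -3], "gripper": 0.6},
    {"rot": [0, 0, 0], "offset": [0, 0, -6], "gripper": 0.6},
    {"rot": [0, 0, 0], "offset": [-2, 0, -9], "gripper": 0.6},
    {"rot": [0, 0, 0], "offset": [-6, 0, -10], "gripper": 0.6},
    {"rot": [0, 0, 0], "offset": [-10, 0, -10], "gripper": 0.6},
    {"rot": [0, 0, 0], "offset": [-14, 4, -10], "gripper": 0.6},
    {"rot": [0, 0, 0], "offset": [-14, 8, -10], "gripper": 0.6}
  ]
}}

```text
time_s: 15.15
position: [0.4773, -0.4281, 0.2173]
tcp_rot: [[0.987, 0.16, -0.004], [0.16, -0.987, 0.004], [-0.003, -0.004, -1.0]]
force: [1.1, -0.4, 0.4]
opening: 0.4
```

Request:
{"api": "arm_command", "payload": {
  "targets": [
    {"rot": [0, 0, 0], "offset": [0, 4, 0], "gripper": 0.6},
    {"rot": [0, 0, 0], "offset": [0, 8, 0], "gripper": 0.6},
    {"rot": [0, 0, 0], "offset": [0, 12, 0], "gripper": 0.6},
    {"rot": [0, 0, 0], "offset": [0, 12, 0], "gripper": 0.6},
    {"rot": [0, 0, 0], "offset": [0, 12, 0], "gripper": 0.6}
  ]
}}

```text
time_s: 15.65
position: [0.5, -0.5485, 0.2165]
tcp_rot: [[0.987, 0.159, -0.0], [0.159, -0.987, 0.001], [0.0, -0.001, -1.0]]
force: [0.8, 1.2, 0.3]
opening: 0.403
```

```bash
python3 - <<'E'
from h import *
out=[]
for n,(cy,cx,h,w) in(("top",(165,230,115,190)),("scene",(215,290,90,110))):
    c=viewer.capture(n);cv2.imwrite(f"pics/f_{n}.png",c["frame"][:,:,::-1]);out.append(cv2.resize(c["frame"][cy:cy+h,cx:cx+w,::-1],(400,400*h//w),interpolation=cv2.INTER_CUBIC))
H=max(o.shape[0] for o in out);out=[cv2.copyMakeBorder(o,0,H-o.shape[0],0,0,cv2.BORDER_CONSTANT) for o in out]
cv2.imwrite("pics/s4.png",np.hstack(out))
s=bot.read_state();print(s["force"],s["position"],s["opening"],s["time_s"])
E
```

```text
[-0.58963184 -1.21119379 -0.03022848] [ 0.50025545 -0.54655673  0.21645783] 0.40158311636755134 15.75
```

View pics/s4.png

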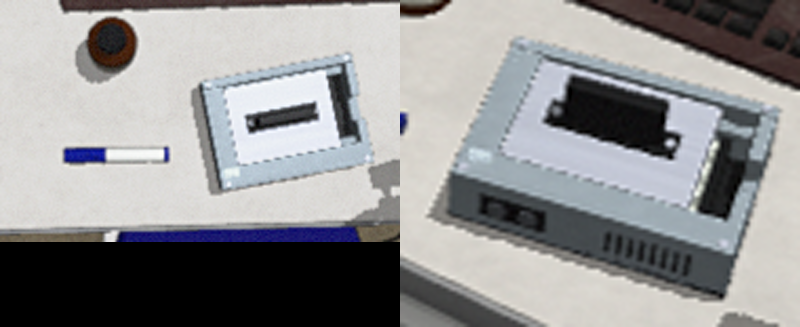

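```bash
python3 - <<'E'
import cv2,numpy as np
a=cv2.imread("pics/f_top.png")[185:262,318:412];b=cv2.imread("pics/f_scene.png")[222:285,300:400]
r=lambda i:cv2.resize(i,(400,400*i.shape[0]//i.shape[1]),interpolation=cv2.INTER_LANCZOS4)
def enh(i): g=np.clip((i.astype(float)-110)*2,0,255).astype(np.uint8); return g
o=[r(enh(a)),r(enh(b))];H=max(x.shape[0] for x in o)
cv2.imwrite("pics/s5.png",np.hstack([cv2.copyMakeBorder(x,0,H-x.shape[0],0,0,cv2.BORDER_CONSTANT) for x in o]))
E
```

```text
(no output)
```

View pics/s5.png

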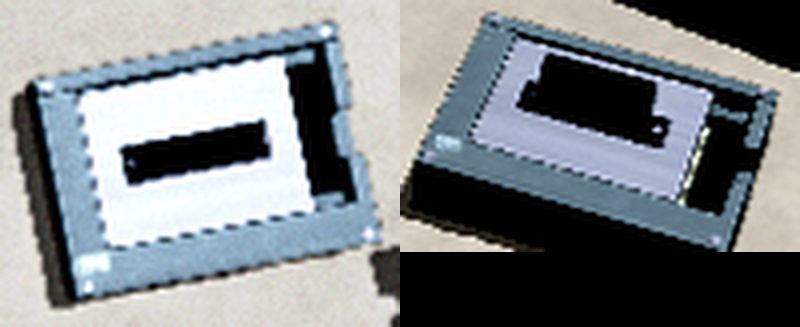

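```bash
python3 -c "
from rig import ticket
print(ticket.hand_in())"
```

```text
the job is handed in; nothing more can be done
None
```

The cover is in the battery bay, flat and home against both lips as far as my checks can tell, and the job is handed in. It took about 16 s of robot time.

**What I did:**
- I gripped the cover by its rib and carried it over the marker.
- I slanted it 18° and put the long tongue under the groove lip, touching first the groove floor and then the lip (about 5 N).
- I lowered it flat about 14 mm short of its final place in y.
- I slid it towards +y until it stopped firmly: pushing about 13 N moved it no further.
- I pressed it flat, released it and moved the arm clear.

**Last checks:**
- **Pose before release:** the underside read 29.9 mm above the desk (30 mm expected), with tilt under 0.2°.
- **Final pictures:** no gap shows at the groove lip or the end lip, and the gap for the leads is open at the -y end. The marker and bottle look undisturbed.
- **Forces:** the highest reading at the ends of my moves was about 14 N.

**Disagreement:** contact came about 1.2 mm (x) and 2.8 mm (y) from home as I had located it in the first camera images. That is about what I expect from the image fit, and both stops were firm. I took the contacts as the true position.

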